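# Push a loaded fixture plate home into its corner stops

## Robot

A 6-joint arm with a two-finger parallel gripper is mounted at the origin on the work surface. World frame = base frame: x ahead of the robot, y to its left, z up, the work surface at z = 0. Lengths are in m, angles in degrees, forces in N, time in s.
With the tool pointing down it reaches from about 0.4 to 0.825 m from the base axis. Payload 7 kg.
Tool frame: the origin (TCP) lies midway between the tips of the shut fingers; the grasp point (between the pads) lies 19 mm behind it (r.grip_depth is the distance from the TCP to the grasp point, in m); z points along the fingers, y is the line along which they close (so a half turn about z gives the same grasp; the last joint's range is limited). The gripper opens to 88 mm and grips with 3 to 60 N. Pads are 19 mm wide; open, the fingers measure 130 mm over their backs; the gripper's body (78 mm by 193 mm) begins 47 mm behind the grasp point.
Start: joints at [83.428, 20.546, 0.682, 0, -70.136, -16.507], TCP at [0.265, 0.621, 0.227] pointing down, gripper open.
Joint ranges: [-176.03, 176.03], [-82.01, 121.73], [-58.28, 71.71], [-173.87, 95.51], [-174.79, -0.11], [-173.66, 173.66]. Speed limits (degrees/s): [136.94, 136.94, 172.46, 180, 180, 180].

## Interface

Orientations are given as [roll, pitch, yaw] about the fixed x, y, z axes, in that order (R = Rz(yaw) Ry(pitch) Rx(roll)).
In Python, from plant import r, capture, close_job, search_frame, outline_of gives the robot as it stands.
- The arm moves only by the shell command python3 -m creep 'ROWS' [FORCE]. ROWS is JSON, a list of rows, each a list of 7 numbers: the finger opening in mm, from 0 to 87.6, then the shift along the world's x, y, z in units of 25 mm (1.0 is 25 mm), then the turn, a rotation vector about the world's x, y, z in degrees. In form: [[hand, x, y, z, ax, ay, az], ...]. A call has 1 to 8 rows; each row shifts and turns the commanded pose from where the row before left it; what a row does not reach is not made up. A row lasts 1/12 s, in which the tool goes at most 41.7 mm and 7.16 degrees, less where a joint would pass 70% of its speed; a pose out of reach is approached as far as the arm can. A call is refused whole if a number of a shift passes 1 or a number of a turn 7.16, either way. A call with a gripper value outside its range is refused whole. The fingers move at their own pace and stop on an object; FORCE is the grip in N (left out, the last holds). Time passes only in rows, so rows that do not move let the fingers close. It gives the time, the measured TCP pose, the force, the opening and the grip force at its end, in the units of the state.
- r.get_state(): the state, without advancing time (a new reading comes with each control period).
- capture(name): name is "side" or "top" or "wrist"; returns a dict with "frame" (384x512x3 uint8, red, green, blue), "K" (3x3 intrinsics, pixels), "origin" and "rotation" of the camera in the world. Camera axes: x right, y down, z forward; pixel columns grow to the right and rows downward; lengths in m; the calibration is good to about 2 mm. A picture is of the moment at which its call begins. There is no depth.
- close_job(): hands the job in; it is judged then, once.
Trained networks look in a picture, given as the dict that the camera call returned (one of the last four; its "shot" number tells which), for a name from the list of things; names that differ only in an ending like _2 or _b are one class to them, and where a whole thing is asked for, a point or a joint stands for the part that bears it (a point fixed in the world has none). Each returns a list of dicts, best first, with "conf" (0 to 1); they miss things now and then, are a little off and sometimes report something else, mostly with a low value. They report only what shows in the picture. A call takes as long as a camera call. They do not tell look-alikes from the thing itself.
- search_frame(picture, target): "bbox" ([left, top, right, bottom] in pixels, round what is visible of it).
- outline_of(picture, target): "region" (384x512 bool, what is visible of it) and "bbox" ([left, top, right, bottom] in pixels, round what is visible of it).
The state is a dict: "time_s": time; "joints": joint angles; "qd": joint speeds; "joint_torque": joint torques, N m; "tcp_pos": TCP position; "eef_rot": TCP orientation; "contact_force": force on the tool from outside, world axes, zero at the start; "moment": the same for the moment, N m; "gripper_width": finger opening in m; "gripper_force": force on a finger pad.
Only numpy, scipy, OpenCV 4.12 (cv2) and the standard library are available. Lean on these libraries where they do the work, as an engineer would, in place of code of your own. Each camera call takes 0.05 s, during which the arm holds its last target. There are 200 camera calls.

## Task

On the assembly bench, push the blue fixture plate, with its three brass fittings standing in it, along the bench into the corner of the stop rails until its long side lies flush against the long silver rail and its end lies flush against the short yellow stop. Push on the plate itself with the fingertips: do not grasp, lift or tip it, and do not touch the brass fittings. Leave the other things on the bench where they are, and finish with the arm clear of everything.

Things in the scene. Friction and masses are not known exactly. Their poses are not given: they have to be found in the camera images.
- plate: Loose blue plate, 120 mm (its x) by 160 (y) by 25 high, 0.45 to 0.85 kg, flat on the bench; friction of a few newtons. Origin: centre of underside, z up. Starts turned up to 0.45 rad from the nest, robot-side of the long rail and right (-y) of home. Its +x long side goes to the silver rail, its +y end to the yellow stop. Fittings stand in holes at x = 0, y = -45, 0, 45 mm.
- nest: Two stop rails fixed to the bench, 35 mm high, 20 thick. Origin: inner corner of the stop faces at bench level, z up. Silver rail: face is the plane x = 0, y from 0 to -380 mm. Yellow stop: face is the plane y = 0, x from 0 to -130 mm. Home, the plate's origin is at (-60, -80) mm here, axes parallel. Flat yellow tape marks its near and right edges. Turned up to 0.15 rad from world axes.
- fit0: Brass fitting standing loose in the right (-y) hole of the blue plate (its place at plate y = -45 mm): a 17 mm spigot 13 mm long in the hole, a 30 mm flange resting on the plate, stepped top; it rises 35 mm above the plate (60 mm above the bench). Origin: centre of the underside of the spigot, 12 mm above the plate's underside; z up. 70 g. Not to be touched.
- fit1: Brass fitting standing loose in the middle hole of the blue plate (its place at plate y = 0 mm): a 17 mm spigot 13 mm long in the hole, a 30 mm flange resting on the plate, stepped top; it rises 35 mm above the plate (60 mm above the bench). Origin: centre of the underside of the spigot, 12 mm above the plate's underside; z up. 70 g. Not to be touched.
- fit2: Brass fitting standing loose in the left (+y) hole of the blue plate (its place at plate y = +45 mm): a 17 mm spigot 13 mm long in the hole, a 30 mm flange resting on the plate, stepped top; it rises 35 mm above the plate (60 mm above the bench). Origin: centre of the underside of the spigot, 12 mm above the plate's underside; z up. 70 g. Not to be touched.
- spare_a: Bystander: spare brass fitting, 30 mm across, 40 mm tall, standing loose on the bench on the robot's side, left of the plate. Origin: centre of its underside.
- spare_b: Bystander: spare brass fitting, 30 mm across, 40 mm tall, standing loose just to the left of the yellow stop, outside the nest. Origin: centre of its underside.
- jar: Bystander: jar with red cap, 60 mm across, 75 mm tall, standing at the left. Origin: centre of its underside.
- wrench: Bystander: steel wrench, about 180 mm long, lying at the left roughly along world x. Origin at its middle.
- driver: Bystander: screwdriver with orange handle, about 200 mm long, lying at the right roughly along world x. Origin near its middle.
Not all that is in view belongs to the job. There is more than one size of the plate; the one meant has the size given above.

How it is judged:
By the outcome, as a careful person would: the job done as asked, in the order asked, and still so for the second after the job is handed in, with the robot touching nothing.
It also fails if it takes over 51 s, if anything falls off the work surface, if the arm or the gripper's body presses on something with over 40 N, if the wrist force passes 120 N, or if a joint passes its speed limit or range.

## Working session

There is one attempt and no reset: what is moved stays moved. The work goes in short steps, Python scripts to look and compute and a shell command to move; the robot and the scene stay as the last step left them, time stands still between calls to the robot, and variables do not carry over. Pictures are saved under pics/ and viewed, at most 10 in all, crops included, and the job is handed in when it is done.

```bash
mkdir -p pics; ls; python3 - <<'E'
from plant import *
import cv2
for n in("top","side"):
    c=capture(n); cv2.imwrite(f"pics/{n}0.png",c["frame"][:,:,::-1]); print(n,c["K"].tolist(),c["origin"],c["rotation"].tolist())
    for t in("plate","nest","fit0","spare_a","jar"):
        print(t,[(d["conf"],d["bbox"]) for d in search_frame(c,t)])
s=r.get_state();print(s["time_s"],s["tcp_pos"],s["eef_rot"])
E
```

```text
pics
top [[354.43314850001747, 0.0, 254.33894741345594], [0.0, 354.43314850001747, 192.69928674942034], [0.0, 0.0, 1.0]] [ 0.36023105 -0.0420324   1.00605246] [-168.71038607053114, -0.48338362645535843, -91.22002913837025]
plate [(0.69, [289.5, 251.3, 334.4, 284.2]), (0.67, [198.3, 117.8, 337.7, 186.5]), (0.61, [340.6, 175.6, 378.0, 219.9])]
nest [(0.74, [199.4, 116.6, 337.7, 182.7])]
fit0 [(0.65, [274.4, 181.1, 290.6, 191.5]), (0.53, [260.7, 187.1, 274.2, 201.0]), (0.18, [170.0, 243.7, 183.0, 248.7])]
spare_a [(0.52, [170.6, 243.9, 179.7, 252.1]), (0.5, [179.1, 152.3, 189.8, 163.3])]
jar [(0.67, [86.8, 152.2, 116.7, 178.8])]
side [[394.28885349104746, 0.0, 256.17258798203153], [0.0, 394.28885349104746, 189.46185768040516], [0.0, 0.0, 1.0]] [0.08915661 0.45404461 0.84853312] [-139.74126899681534, -0.7077230650865256, -138.44437199082492]
plate [(0.97, [291.1, 130.5, 342.8, 159.4]), (0.75, [318.8, 182.3, 369.5, 226.1]), (0.67, [354.6, 125.8, 378.4, 141.6]), (0.57, [231.7, 149.4, 288.9, 208.1]), (0.38, [161.7, 112.0, 252.3, 221.8])]
nest [(0.84, [164.4, 112.3, 254.9, 224.3])]
fit0 [(0.64, [264.2, 152.9, 272.3, 169.2]), (0.56, [258.5, 176.3, 262.8, 190.7]), (0.44, [261.0, 161.7, 270.3, 178.6])]
spare_a [(0.51, [222.9, 274.9, 234.4, 291.6]), (0.47, [159.2, 206.3, 170.1, 224.0])]
jar [(0.83, [72.7, 258.4, 109.2, 297.7]), (0.52, [133.3, 305.9, 187.5, 383.4])]
0.6 [0.26460303 0.62094978 0.22656208] [ 1.79999787e+02  7.89828930e-04 -2.30794743e+01]
```

View pics/top0.png

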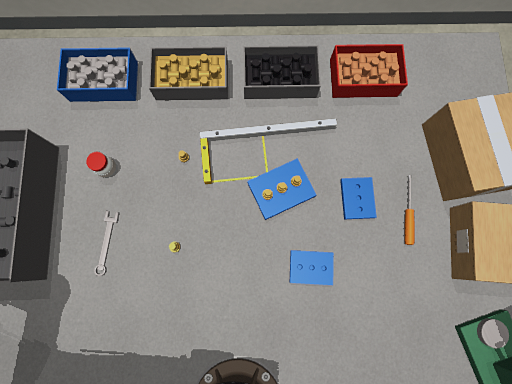

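View pics/side0.png

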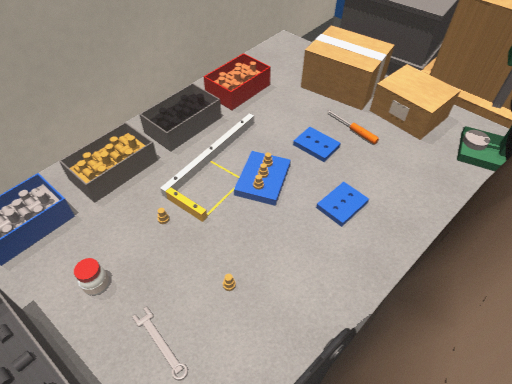

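Candidates for the plate are three blue ones in the top view: (282,188) with three brass fittings, (358,198) small and empty, and (311,267) small and empty. I choose (282,188), and check it in a close crop.

```bash
cat > h.py <<'E'
from plant import *
import cv2, numpy as np
from scipy.spatial.transform import Rotation as R
def cam(c): return c["K"],np.array(c["origin"]),R.from_euler("xyz",c["rotation"],degrees=True).as_matrix() if np.ndim(c["rotation"])==1 else np.array(c["rotation"])
def proj(c,P):
    K,o,Rm=cam(c); q=(np.atleast_2d(P)-o)@Rm@K.T; return q[:,:2]/q[:,2:]
def ray(c,uv,z):
    K,o,Rm=cam(c); d=Rm@np.linalg.inv(K)@[uv[0],uv[1],1]; return o+d*(z-o[2])/d[2]
E
python3 - <<'E'
from h import *
c=capture("top"); f=c["frame"][100:225,190:350,::-1]
cv2.imwrite("pics/topc.png",cv2.resize(f,None,fx=4.8,fy=4.8,interpolation=cv2.INTER_CUBIC))
print(R.from_euler("xyz",c["rotation"],degrees=True).as_matrix().round(3))
E
```

```text
[[-0.021 -0.98   0.196]
 [-1.     0.019 -0.012]
 [ 0.008 -0.196 -0.981]]
```

View pics/topc.png

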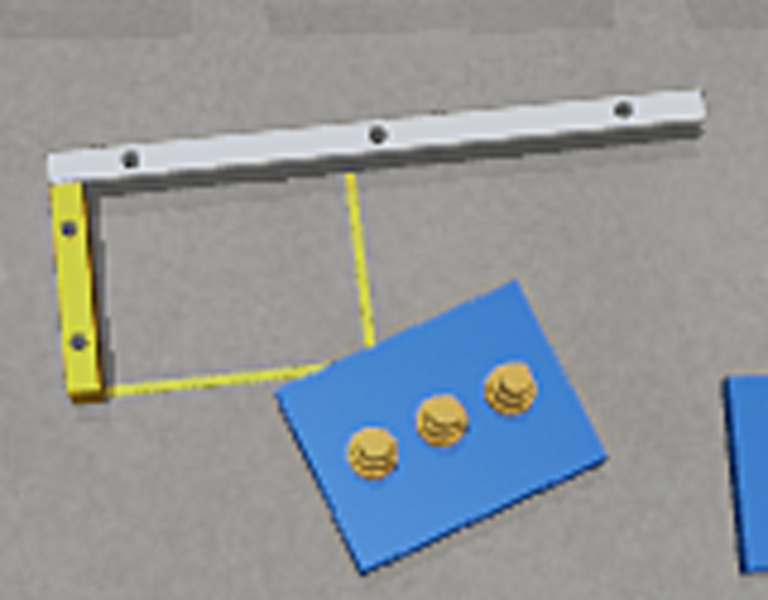

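The crop shows the large plate with three fittings; its corners are at about (518,280), (606,458), (362,572) and (277,393) in the crop. Silver rail on top, yellow stop at the left, tape marks between. Next I measure metrically in both views.

```bash
cat >> h.py <<'E'
def rect(c,mask,z,near=None):
    n,l,s,ce=cv2.connectedComponentsWithStats(mask.astype(np.uint8))
    if near is None: i=1+np.argmax(s[1:,4])
    else: i=1+np.argmin(np.hypot(*(ce[1:]-near).T)+(s[1:,4]<60)*1e3)
    cs=cv2.findContours(cv2.resize((l==i).astype(np.uint8)*255,None,fx=4,fy=4,interpolation=cv2.INTER_CUBIC)//128,cv2.RETR_EXTERNAL,cv2.CHAIN_APPROX_NONE)[0]
    p=max(cs,key=len)[:,0]/4.-.375
    w=np.array([ray(c,q,z)[:2] for q in p])
    (cx,cy),wh,a=cv2.minAreaRect((w*1000).astype(np.float32))
    b=cv2.boxPoints(((cx,cy),wh,a))
    # long-axis direction, angle of +y axis rel world y
    e=[b[1]-b[0],b[2]-b[1]]; L=max(e,key=np.linalg.norm); L=L*np.sign(L[1])
    return np.array([cx,cy]),sorted(wh),np.degrees(np.arctan2(-L[0],L[1]))
def plate(c,near,z=.025,vmin=150):
    h=cv2.cvtColor(c["frame"],cv2.COLOR_RGB2HSV)
    m=(abs(h[...,0].astype(int)-107)<10)&(h[...,1]>120)&(h[...,2]>vmin)
    return rect(c,m,z,near)
E
python3 - <<'E'
from h import *
for n,pn,yn,sn in(("top",(282,188),(206,160),(268,130)),("side",(264,177),(187,203),(210,152))):
    c=capture(n);h=cv2.cvtColor(c["frame"],cv2.COLOR_RGB2HSV)
    print(n,"hsv",h[min(pn[1]+9,383),pn[0]-9],h[sn[1],sn[0]],h[yn[1],yn[0]])
    for v in(140,170,190):print("plate",v,plate(c,pn,vmin=v))
    m=(h[...,1]<40)&(h[...,2]>185);print("silver",rect(c,m,.035,sn))
    m=(abs(h[...,0].astype(int)-29)<5)&(h[...,1]>150)&(h[...,2]>140);print("yellow",rect(c,m,.035,yn))
    # spare tri
c1=capture("top");c2=capture("side")
def tri(u1,u2):
    a,b=[( np.array(c["origin"]),ray(c,u,0)) for c,u in((c1,u1),(c2,u2))]
    d1=a[1]-a[0];d2=b[1]-b[0];t=np.linalg.lstsq(np.c_[d1,-d2],b[0]-a[0],rcond=None)[0]
    return (a[0]+d1*t[0]+b[0]+d2*t[1])/2
d=[sorted([x["bbox"] for x in outline_of(c,"fit0") if x["conf"]>.3]) for c in(c1,c2)];print(d)
E
```

```text
top hsv [106 167 221] [110  13 228] [ 31 169 208]
plate 140 (array([ 568.25    , -130.887146]), [122.07881164550781, 163.10194396972656], np.float32(24.064676))
plate 170 (array([ 569.1194458 , -131.00468445]), [120.92698669433594, 162.05517578125], np.float32(24.276213))
plate 190 (array([ 569.44702148, -131.73712158]), [120.58374786376953, 160.569091796875], np.float32(24.072538))
silver (array([745.42919922, -98.89897156]), [20.660425186157227, 400.1649475097656], np.float32(4.988127))
yellow (array([653.23791504,  83.84368896]), [20.463701248168945, 129.88491821289062], np.float32(-85.00909))
side hsv [ 18 156 216] [ 19   9 222] [ 28 183 245]
plate 140 (array([ 568.63818359, -131.15338135]), [122.18801879882812, 163.7915496826172], np.float32(24.073917))
plate 170 (array([ 568.97991943, -131.91821289]), [122.18801879882812, 162.11618041992188], np.float32(24.073936))
plate 190 (array([ 569.54998779, -131.66357422]), [120.9434814453125, 162.11338806152344], np.float32(24.0757))
silver (array([752.5802002, -98.639328 ]), [39.006465911865234, 405.8314514160156], np.float32(4.794622))
yellow (array([653.30078125,  84.78378296]), [19.800189971923828, 129.16444396972656], np.float32(-85.180046))
[[[292.3, 177.4, 304.2, 186.2]], [[164.2, 112.0, 251.4, 221.7], [221.6, 273.4, 232.1, 291.9], [256.6, 174.0, 264.6, 189.2]]]
```

```bash
python3 - <<'E'
from h import *
c=capture("top")
for p in((311,267),(358,198)): print(plate(c,p))
print("spare_a",ray(c,(174.5,247),.03),"spare_b",ray(c,(184,157),.03))
E
python3 -m creep '[[87.6,0.5,-1,0,0,0,3.5],[87.6,0.5,-1,0,0,0,3.5],[87.6,0.5,-1,0,0,0,3.5],[87.6,0.5,-1,0,0,0,3.5],[87.6,0.5,-1,0,0,0,3.5],[87.6,0.5,-1,0,0,0,3.5],[87.6,0.5,-1,0,0,0,3.5],[87.6,0.5,-1,0,0,0,3.5]]'
python3 -m creep '[[87.6,0.5,-1,0,0,0,0],[87.6,0.5,-1,0,0,0,0],[87.6,0.5,-1,0,0,0,0],[87.6,0.5,-1,0,0,0,0],[87.6,0.5,-1,0,0,0,0],[87.6,0.5,-1,0,0,0,0],[87.6,0.5,-1,0,0,0,0],[87.6,0.5,-1,0,0,0,0]]'
python3 -m creep '[[87.6,0,-1,0,0,0,0],[87.6,0,-1,0,0,0,0],[87.6,0,-1,0,0,0,0],[87.6,0,-1,0,0,0,0],[87.6,0,-1,0,0,0,0],[87.6,0,-1,0,0,0,0],[87.6,0,-1,0,0,0,0],[87.6,0,-1,0,0,0,0]]'
```

```text
(array([ 347.14608765, -203.86895752]), [87.5958023071289, 116.8577880859375], np.float32(-4.3443823))
(array([ 536.72235107, -348.06881714]), [88.8853988647461, 117.75048065185547], np.float32(-88.38036))
spare_a [0.40855868 0.16590653 0.03      ] spare_b [0.66293939 0.14457108 0.03      ]
time_s: 1.67
tcp_pos: [0.365, 0.4197, 0.2268]
eef_rot: [-180.0, -0.0, 5.1]
contact_force: [-0.2, 0.1, 0.5]
gripper_width: 0.0878
gripper_force: 0.0
time_s: 2.33
tcp_pos: [0.465, 0.2197, 0.2269]
eef_rot: [-180.0, -0.0, 4.9]
contact_force: [0.4, 0.5, 0.1]
gripper_width: 0.0875
gripper_force: 0.0
time_s: 3.0
tcp_pos: [0.4644, 0.0198, 0.2269]
eef_rot: [-180.0, -0.0, 4.9]
contact_force: [1.4, -0.1, 0.1]
gripper_width: 0.0878
gripper_force: 0.0
```

```bash

python3 -m creep '[[87.6,-0.1,-1,0,0,0,0],[87.6,-0.1,-1,0,0,0,0],[87.6,0,-1,0,0,0,0],[87.6,0,-1,0,0,0,0],[87.6,0,-1,0,0,0,0],[87.6,0,-1,-0.4,0,0,0],[87.6,0,-0.2,-1,0,0,0],[87.6,0,0,-1,0,0,0]]'
python3 -m creep '[[87.6,0,0,-1,0,0,0],[87.6,0,0,-1,0,0,0],[87.6,0,0,-1,0,0,0],[87.6,0,0,-1,0,0,0],[87.6,0,0,-1,0,0,0],[87.6,0,0,-0.8,0,0,0],[87.6,0,0,-0.3,0,0,0],[87.6,0,0,0,0,0,0]]'
```

```text
time_s: 3.67
tcp_pos: [0.4602, -0.1356, 0.1668]
eef_rot: [180.0, -0.2, 4.8]
contact_force: [0.5, 1.1, -0.4]
gripper_width: 0.0879
gripper_force: 0.0
time_s: 4.33
tcp_pos: [0.4584, -0.1342, 0.0126]
eef_rot: [180.0, 0.2, 4.9]
contact_force: [0.7, -0.4, 0.1]
gripper_width: 0.0876
gripper_force: 0.0
```

```bash

python3 -m creep '[[87.6,0.2,0.02,0,0,0,0],[87.6,0.2,0.02,0,0,0,0],[87.6,0.2,0.02,0,0,0,0],[87.6,0.2,0.02,0,0,0,0],[87.6,0.2,0.015,0,0,0,0],[87.6,0.2,0.015,0,0,0,0],[87.6,0.2,0.015,0,0,0,0],[87.6,0.2,0.015,0,0,0,0]]'
python3 -m creep '[[87.6,0.2,0.02,0,0,0,0],[87.6,0.2,0.02,0,0,0,0],[87.6,0.2,0.02,0,0,0,0],[87.6,0.2,0.02,0,0,0,0],[87.6,0.2,0.015,0,0,0,0],[87.6,0.2,0.015,0,0,0,0],[87.6,0.2,0.015,0,0,0,0],[87.6,0.2,0.015,0,0,0,0]]'
python3 - <<'E'
from h import *
for n in("top","side"):
  c=capture(n);print(plate(c,proj(c,[.59,-.13,.025])[0],vmin=170))
  f=c["frame"][90:240,170:370,::-1];cv2.imwrite(f"pics/{n}1.png",cv2.resize(f,None,fx=3.8,fy=3.8))
E
```

```text
time_s: 5.0
tcp_pos: [0.4985, -0.1304, 0.0146]
eef_rot: [-180.0, 0.1, 4.9]
contact_force: [-7.6, 3.0, 6.2]
gripper_width: 0.0876
gripper_force: 4.7
time_s: 5.67
tcp_pos: [0.5387, -0.127, 0.0146]
eef_rot: [-180.0, 0.1, 4.9]
contact_force: [-7.1, -0.6, 5.9]
gripper_width: 0.0879
gripper_force: 4.4
(array([ 536.73242188, -347.69451904]), [88.98072052001953, 117.39297485351562], np.float32(-88.65918))
(array([ 644.24511719, -127.39844513]), [55.38911437988281, 125.50065612792969], np.float32(7.737547))
```

View pics/side1.png

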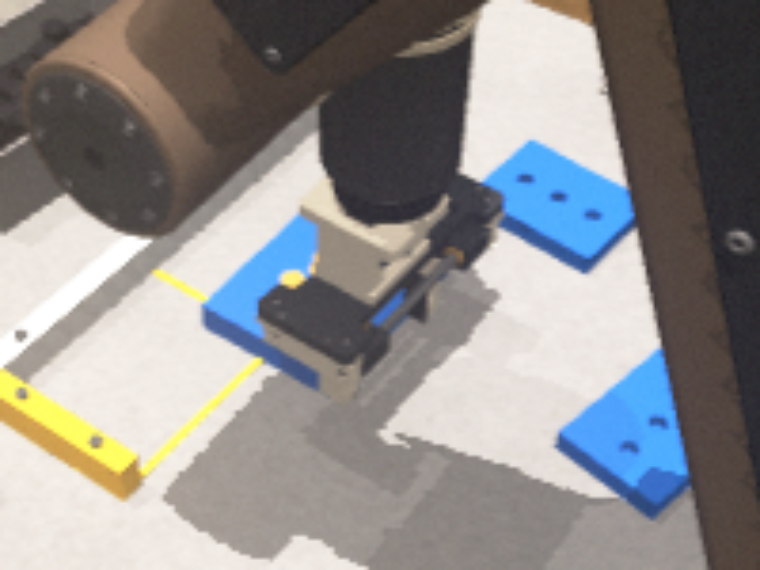

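The side view shows the hand behind the plate, which is nearly parallel to the rail, with the fittings upright. I continue.

```bash

python3 -m creep '[[87.6,0.2,0.02,0,0,0,0],[87.6,0.2,0.02,0,0,0,0],[87.6,0.2,0.02,0,0,0,0],[87.6,0.2,0.02,0,0,0,0],[87.6,0.2,0.015,0,0,0,0],[87.6,0.2,0.015,0,0,0,0],[87.6,0.2,0.015,0,0,0,0],[87.6,0.2,0.015,0,0,0,0]]'
python3 -m creep '[[87.6,0.2,0.02,0,0,0,0],[87.6,0.2,0.02,0,0,0,0],[87.6,0.2,0.015,0,0,0,0],[87.6,0.1,0.01,0,0,0,0],[87.6,0.1,0.01,0,0,0,0],[87.6,0.04,0,0,0,0,0],[87.6,0.04,0,0,0,0,0],[87.6,0.04,0,0,0,0,0]]'
```

```text
time_s: 6.43
tcp_pos: [0.5783, -0.1239, 0.0143]
eef_rot: [-180.0, 0.1, 4.9]
contact_force: [-6.2, -0.6, 3.8]
gripper_width: 0.0879
gripper_force: 3.5
time_s: 7.1
tcp_pos: [0.6014, -0.1219, 0.0142]
eef_rot: [-180.0, 0.1, 4.9]
contact_force: [-6.2, 0.6, 4.8]
gripper_width: 0.088
gripper_force: 3.4
```

```bash

python3 -m creep '[[87.6,0.04,0,0,0,0,0],[87.6,0.04,0,0,0,0,0],[87.6,0.04,0,0,0,0,0],[87.6,0.04,0,0,0,0,0],[87.6,0.02,0,0,0,0,0]]'
python3 -m creep '[[87.6,0.03,0,0,0,0,0],[87.6,0.03,0,0,0,0,0]]'
```

```text
time_s: 7.52
tcp_pos: [0.6059, -0.1218, 0.0141]
eef_rot: [-180.0, 0.1, 4.9]
contact_force: [-7.0, 0.7, 6.5]
gripper_width: 0.0879
gripper_force: 4.0
time_s: 7.68
tcp_pos: [0.6059, -0.1219, 0.014]
eef_rot: [-180.0, 0.3, 4.9]
contact_force: [-11.8, 1.3, 8.6]
gripper_width: 0.088
gripper_force: 6.3
```

```bash

python3 -m creep '[[87.6,-0.5,-0.05,0,0,0,0],[87.6,-1,-0.1,0,0,0,0],[87.6,-1,-0.5,0.5,0,0,-7],[87.6,-0.5,-1,1,0,0,-7],[60,0,-1,1,0,0,-7],[60,0,-1,1,0,0,-7],[60,0,-1,1,0,0,-7],[60,0,-1,0,0,0,-7]]'
python3 -m creep '[[60,0,-1,0,0,0,-7],[60,0,-1,0,0,0,-7],[60,0,-1,0,0,0,-7],[60,0,-1,0,0,0,-7],[60,0,0,0,0,0,-7],[60,0,0,0,0,0,-7],[60,0,0,0,0,0,-6],[60,0,0,0,0,0,0]]'
python3 - <<'E'
from h import *
for n in("top","side"):
  c=capture(n);print(plate(c,proj(c,[.66,-.13,.025])[0],vmin=170))
  f=c["frame"][90:240,170:370,::-1];cv2.imwrite(f"pics/{n}2.png",cv2.resize(f,None,fx=3.8,fy=3.8))
E
```

```text
time_s: 8.35
tcp_pos: [0.5375, -0.2652, 0.1332]
eef_rot: [-179.8, -0.6, -37.3]
contact_force: [1.5, -0.2, -0.0]
gripper_width: 0.0665
gripper_force: 0.0
time_s: 9.02
tcp_pos: [0.5343, -0.3635, 0.1269]
eef_rot: [-179.9, -0.0, -85.4]
contact_force: [0.4, -0.3, -0.5]
gripper_width: 0.0603
gripper_force: 0.0
(array([ 676.5289917 , -131.84307861]), [122.77605438232422, 133.89683532714844], np.float32(5.5300937))
(array([ 677.98974609, -144.86843872]), [123.38746643066406, 165.0928192138672], np.float32(5.6627035))
```

View pics/side2.png

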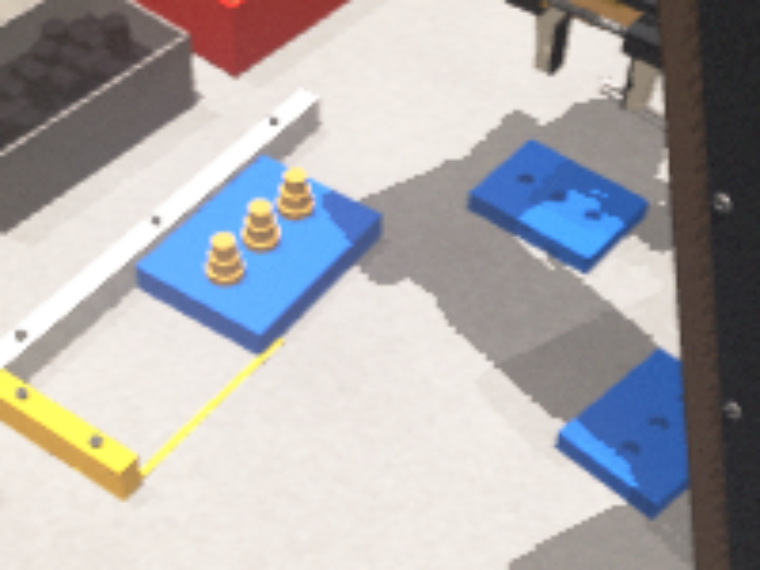

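The side view shows the plate flush along the silver rail with three fittings upright; it is about 140 mm short of the yellow stop. Next I push its right end with both fingers.

```bash

python3 -m creep '[[60,0.8,0.6,0,0,0,0.4],[60,0.8,0.6,0,0,0,0],[60,0.9,0.7,0,0,0,0],[60,0.9,0.7,0,0,0,0],[60,0.9,0.7,0,0,0,0],[60,0.9,0.7,0,0,0,0],[60,0.8,0.58,0,0,0,0],[60,0,0,0,0,0,0]]'
python3 -m creep '[[60,0,0,-0.7,0,0,0],[60,0,0,-1,0,0,0],[60,0,0,-1,0,0,0],[60,0,0,-1,0,0,0],[60,0,0,-0.6,0,0,0],[60,0,0,-0.2,0,0,0],[60,0,0,0,0,0,0]]'
```

```text
time_s: 9.78
tcp_pos: [0.6873, -0.2453, 0.1263]
eef_rot: [-179.9, -0.0, -84.3]
contact_force: [0.4, -0.4, -0.2]
gripper_width: 0.0602
gripper_force: 0.0
time_s: 10.37
tcp_pos: [0.6827, -0.2483, 0.0126]
eef_rot: [179.9, 0.0, -84.6]
contact_force: [-0.0, 0.1, 0.2]
gripper_width: 0.0596
gripper_force: 0.0
```

```bash

python3 -m creep '[[60,-0.02,0.2,0,0,0,-0.4],[60,-0.02,0.2,0,0,0,0],[60,-0.02,0.2,0,0,0,0],[60,-0.02,0.2,0,0,0,0],[60,-0.015,0.2,0,0,0,0],[60,-0.015,0.2,0,0,0,0],[60,-0.015,0.2,0,0,0,0],[60,-0.015,0.2,0,0,0,0]]'
python3 -m creep '[[60,-0.02,0.2,0,0,0,0],[60,-0.02,0.2,0,0,0,0],[60,-0.02,0.2,0,0,0,0],[60,-0.02,0.2,0,0,0,0],[60,-0.02,0.2,0,0,0,0],[60,-0.02,0.2,0,0,0,0],[60,-0.015,0.2,0,0,0,0],[60,-0.015,0.2,0,0,0,0]]'
python3 -m creep '[[60,-0.02,0.2,0,0,0,0],[60,-0.02,0.2,0,0,0,0],[60,-0.02,0.2,0,0,0,0],[60,-0.02,0.2,0,0,0,0],[60,-0.02,0.2,0,0,0,0],[60,-0.02,0.2,0,0,0,0],[60,-0.015,0.2,0,0,0,0],[60,-0.015,0.2,0,0,0,0]]'
python3 - <<'E'
from h import *
c=capture("side");print(plate(c,proj(c,[.67,-.04,.025])[0],vmin=170))
E
```

```text
time_s: 11.03
tcp_pos: [0.681, -0.2088, 0.0157]
eef_rot: [-179.9, -0.1, -85.0]
contact_force: [0.3, -5.9, 4.1]
gripper_width: 0.0602
gripper_force: 3.0
time_s: 11.7
tcp_pos: [0.6774, -0.1686, 0.0157]
eef_rot: [-179.9, -0.1, -85.0]
contact_force: [0.2, -5.9, 4.4]
gripper_width: 0.0596
gripper_force: 2.9
time_s: 12.37
tcp_pos: [0.6736, -0.1286, 0.0157]
eef_rot: [-179.9, -0.1, -85.0]
contact_force: [1.0, -5.3, 4.2]
gripper_width: 0.0602
gripper_force: 3.0
(array([669.31970215, -35.01167297]), [122.8765640258789, 162.09597778320312], np.float32(5.0842805))
```

```bash

python3 -m creep '[[60,-0.02,0.2,0,0,0,0],[60,-0.02,0.2,0,0,0,0],[60,-0.02,0.2,0,0,0,0],[60,-0.02,0.2,0,0,0,0],[60,-0.015,0.15,0,0,0,0],[60,0,0.04,0,0,0,0],[60,0,0.04,0,0,0,0],[60,0,0.04,0,0,0,0]]'
python3 -m creep '[[60,0,0.04,0,0,0,0],[60,0,0.04,0,0,0,0],[60,0,0.04,0,0,0,0],[60,0,0.04,0,0,0,0]]'
```

```text
time_s: 13.08
tcp_pos: [0.6709, -0.1021, 0.0152]
eef_rot: [-179.9, -0.0, -85.0]
contact_force: [0.6, -6.9, 4.5]
gripper_width: 0.0597
gripper_force: 3.2
time_s: 13.42
tcp_pos: [0.6707, -0.0983, 0.0152]
eef_rot: [-179.9, -0.0, -85.1]
contact_force: [-0.5, -6.6, 4.5]
gripper_width: 0.0597
gripper_force: 3.2
```

```bash

python3 -m creep '[[60,0,0.04,0,0,0,0],[60,0,0.04,0,0,0,0],[60,0,0.03,0,0,0,0]]'
python3 -m creep '[[60,0,0.03,0,0,0,0],[60,0,0.03,0,0,0,0]]'
```

```text
time_s: 13.67
tcp_pos: [0.6707, -0.0968, 0.0152]
eef_rot: [-180.0, -0.1, -85.0]
contact_force: [2.2, -15.5, 3.8]
gripper_width: 0.0595
gripper_force: 8.3
time_s: 13.83
tcp_pos: [0.6708, -0.0967, 0.0152]
eef_rot: [-180.0, -0.2, -85.0]
contact_force: [3.3, -22.8, 1.4]
gripper_width: 0.0601
gripper_force: 11.7
```

The stop is reached. I back off, clear the arm and check.

```bash

python3 -m creep '[[60,0,-0.4,0,0,0,0],[60,0,-1,0,0,0,0],[60,0,-1,0.5,0,0,7],[60,-1,-1,1,0,0,7],[60,-1,-1,1,0,0,7],[87.6,-1,0,1,0,0,7],[87.6,-1,0,1,0,0,7],[87.6,-1,0,0,0,0,7]]'
python3 -m creep '[[87.6,-1,0,0,0,0,7],[87.6,-1,0,0,0,0,7],[87.6,-1,0,0,0,0,7],[87.6,-1,0,0,0,0,7],[87.6,0,0,0,0,0,7],[87.6,0,0,0,0,0,7],[87.6,0,0,0,0,0,6],[87.6,0,0,0,0,0,0]]'
python3 - <<'E'
from h import *
c0=np.array([719.3,79.5]);x=np.array([np.cos(np.radians(5)),np.sin(np.radians(5))]);y=np.array([-x[1],x[0]])
for n in("top","side"):
  c=capture(n);p=plate(c,proj(c,[.667,-.005,.025])[0],vmin=170);print(p,(p[0]-c0)@x,(p[0]-c0)@y)
  u=proj(c,[.667,-.005,.025])[0].astype(int);f=c["frame"][max(u[1]-60,0):u[1]+60,u[0]-80:u[0]+80,::-1];cv2.imwrite(f"pics/{n}3.png",cv2.resize(f,None,fx=4.8,fy=4.8,interpolation=cv2.INTER_CUBIC))
E
```

```text
time_s: 14.5
tcp_pos: [0.5485, -0.202, 0.1294]
eef_rot: [-179.7, -0.3, -42.7]
contact_force: [0.9, 0.6, 1.7]
gripper_width: 0.0745
gripper_force: 0.0
time_s: 15.17
tcp_pos: [0.4468, -0.2009, 0.1248]
eef_rot: [-180.0, -0.0, 5.2]
contact_force: [-0.5, -0.9, -0.1]
gripper_width: 0.0874
gripper_force: 0.0
(array([677.73950195,  -4.5448761 ]), [101.22545623779297, 160.85740661621094], np.float32(4.136037)) -48.727341404860425 -80.1028238949977
(array([666.49249268,  -7.26859283]), [123.17265319824219, 156.7017059326172], np.float32(4.886304)) -60.168939971485294 -81.8359346190884
```

View pics/top3.png

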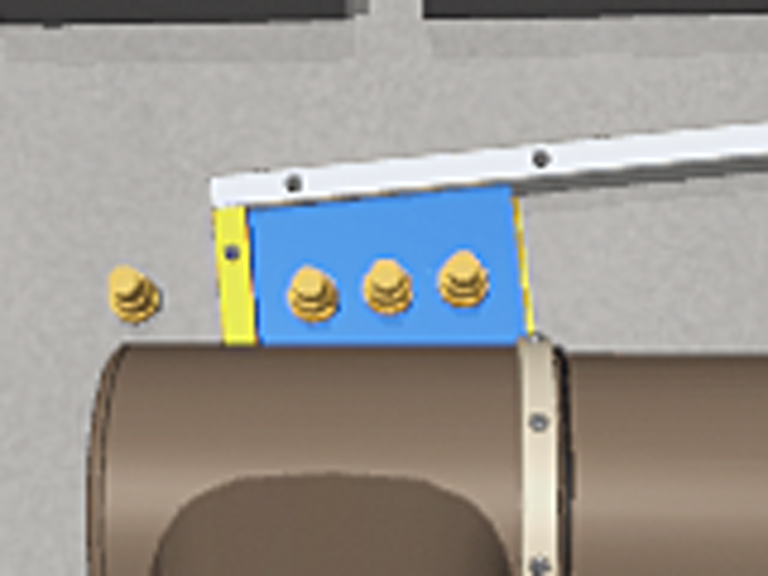

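View pics/side3.png

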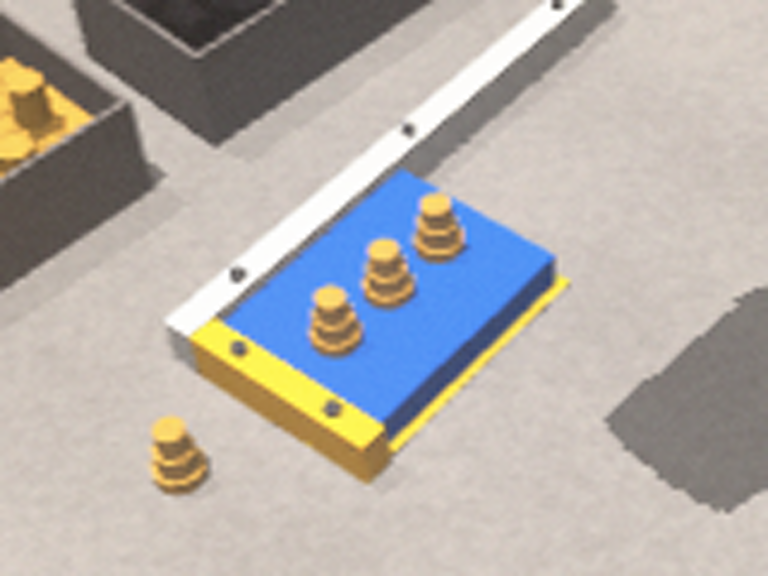

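Both views show the plate between rail and stop, with fittings upright. I give the long side a final gentle press.

```bash

python3 -m creep '[[87.6,0.5,0.9,0,0,0,0],[87.6,0.5,0.95,0,0,0,0],[87.6,0.6,0.95,0,0,0,0],[87.6,0.6,0.95,0,0,0,0],[87.6,0.6,0.95,0,0,0,0],[87.6,0.6,0.95,0,0,0,0],[87.6,0.6,0.9,0,0,0,0],[87.6,0.6,0.9,0,0,0,0]]'
python3 -m creep '[[87.6,0,0,0,0,0,0],[87.6,0,0,-0.7,0,0,0],[87.6,0,0,-1,0,0,0],[87.6,0,0,-1,0,0,0],[87.6,0,0,-1,0,0,0],[87.6,0,0,-0.6,0,0,0],[87.6,0,0,-0.1,0,0,0],[87.6,0,0,0,0,0,0]]'
python3 -m creep '[[87.6,0.2,0.02,0,0,0,0],[87.6,0.2,0.02,0,0,0,0],[87.6,0.2,0.02,0,0,0,0],[87.6,0.2,0.02,0,0,0,0],[87.6,0.2,0.02,0,0,0,0],[87.6,0.1,0.01,0,0,0,0],[87.6,0.04,0,0,0,0,0],[87.6,0,0,0,0,0,0]]'
```

```text
time_s: 15.93
tcp_pos: [0.5625, -0.0137, 0.1244]
eef_rot: [-180.0, 0.0, 4.7]
contact_force: [-0.6, -0.1, -0.8]
gripper_width: 0.0875
gripper_force: 0.0
time_s: 16.6
tcp_pos: [0.5613, -0.0155, 0.0136]
eef_rot: [180.0, 0.2, 4.8]
contact_force: [0.3, 0.0, 0.9]
gripper_width: 0.088
gripper_force: 0.0
time_s: 17.27
tcp_pos: [0.5908, -0.0126, 0.0146]
eef_rot: [-180.0, 0.0, 4.9]
contact_force: [-0.2, -0.4, 0.2]
gripper_width: 0.088
gripper_force: 0.0
```

```bash

python3 -m creep '[[87.6,0.04,0,0,0,0,0],[87.6,0.04,0,0,0,0,0],[87.6,0.04,0,0,0,0,0],[87.6,0.04,0,0,0,0,0],[87.6,0.03,0,0,0,0,0]]'
python3 -m creep '[[87.6,0.03,0,0,0,0,0],[87.6,0.02,0,0,0,0,0],[87.6,0,0,0,0,0,0]]'
```

```text
time_s: 17.68
tcp_pos: [0.5955, -0.0125, 0.0147]
eef_rot: [-180.0, -0.0, 4.9]
contact_force: [-0.2, 1.1, -0.1]
gripper_width: 0.0876
gripper_force: 0.0
time_s: 17.93
tcp_pos: [0.5963, -0.0126, 0.0146]
eef_rot: [180.0, 0.0, 4.9]
contact_force: [-1.1, 1.2, 1.3]
gripper_width: 0.0876
gripper_force: 0.6
```

```bash

python3 -m creep '[[87.6,0.03,0,0,0,0,0],[87.6,0.03,0,0,0,0,0],[87.6,0,0,0,0,0,0]]'
python3 -m creep '[[87.6,0.03,0,0,0,0,0],[87.6,0,0,0,0,0,0]]'
```

```text
time_s: 18.18
tcp_pos: [0.5967, -0.0127, 0.0144]
eef_rot: [180.0, 0.1, 4.9]
contact_force: [-4.9, 1.5, 3.3]
gripper_width: 0.0877
gripper_force: 2.4
time_s: 18.35
tcp_pos: [0.5968, -0.0128, 0.0143]
eef_rot: [180.0, 0.2, 4.9]
contact_force: [-7.9, 1.7, 4.9]
gripper_width: 0.0875
gripper_force: 3.3
```

```bash

python3 -m creep '[[87.6,0.04,0,0,0,0,0],[87.6,0.02,0,0,0,0,0],[87.6,0,0,0,0,0,0]]'
python3 -m creep '[[87.6,-0.4,-0.03,0,0,0,0],[87.6,-1,-0.1,0,0,0,0],[87.6,-1,-0.1,0,0,0,0],[87.6,-1,-0.1,0.6,0,0,0],[87.6,0,0,1,0,0,0],[87.6,0,0,1,0,0,0],[87.6,0,0,1,0,0,0],[87.6,0,0,1,0,0,0]]'
python3 -m creep '[[87.6,0,-1,0.5,0,0,0],[87.6,0,-1,0.5,0,0,0],[87.6,0,-1,0,0,0,0],[87.6,0,-1,0,0,0,0],[87.6,0,-1,0,0,0,0],[87.6,0,-1,0,0,0,0],[87.6,0,-1,0,0,0,0],[87.6,0,-1,0,0,0,0]]'
python3 -m creep '[[87.6,0,-0.5,0,0,0,0],[87.6,0,0,0,0,0,0],[87.6,0,0,0,0,0,0]]'
python3 - <<'E'
from h import *
c0=np.array([719.3,79.5]);x=np.array([np.cos(np.radians(5)),np.sin(np.radians(5))]);y=np.array([-x[1],x[0]])
for n in("top","side"):
  c=capture(n);p=plate(c,proj(c,[.667,-.005,.025])[0],vmin=170);print(p,(p[0]-c0)@x,(p[0]-c0)@y)
  cv2.imwrite(f"pics/{n}4.png",c["frame"][:,:,::-1])
E
```

```text
time_s: 18.6
tcp_pos: [0.5969, -0.013, 0.0141]
eef_rot: [180.0, 0.3, 4.9]
contact_force: [-11.4, 1.6, 6.8]
gripper_width: 0.0878
gripper_force: 5.3
time_s: 19.27
tcp_pos: [0.5154, -0.0208, 0.1312]
eef_rot: [-180.0, -0.1, 4.9]
contact_force: [1.7, 0.2, -0.3]
gripper_width: 0.0876
gripper_force: 0.0
time_s: 19.93
tcp_pos: [0.5154, -0.2221, 0.1549]
eef_rot: [180.0, -0.1, 4.9]
contact_force: [-0.7, 0.8, 0.2]
gripper_width: 0.0875
gripper_force: 0.0
time_s: 20.18
tcp_pos: [0.5152, -0.2337, 0.1545]
eef_rot: [180.0, -0.0, 4.8]
contact_force: [0.5, 0.1, 1.0]
gripper_width: 0.0877
gripper_force: 0.0
(array([ 345.13589478, -160.74609375]), [29.914730072021484, 89.90330505371094], np.float32(-70.89877)) -393.6791245840026 -206.72133433063868
(array([666.99108887,  -7.5259552 ]), [123.54955291748047, 156.20401000976562], np.float32(4.9494133)) -59.6946716972575 -82.13577316470283
```

View pics/side4.png

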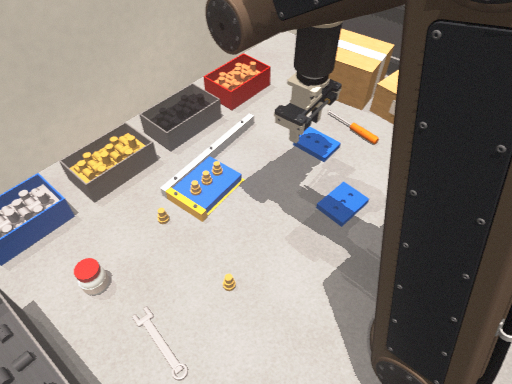

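View pics/top4.png

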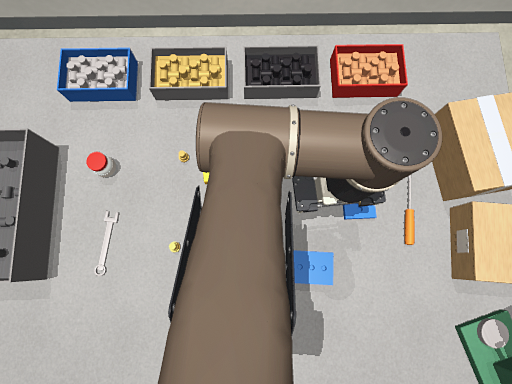

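The plate (side view, about (203,187)) sits in the nest corner with its fittings upright. The other things are in place and the arm is clear.

```bash
python3 -c "
from plant import close_job
print(close_job())"
```

```text
the job is handed in; nothing more can be done
None
```

The blue plate is in the corner, flush against the silver rail and the yellow stop as far as the side view and push forces show, with fittings upright, bystanders in place and the arm clear; I handed the job in at about 20 s.

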